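# Run a locked inspection slide to its end stop

## Task

Press the red lock button on the inspection slide's carriage right down with the fingertips, then, keeping the button held down all the way, push the carriage along its rails until it is fully home against the end stop at the end away from the magnifier lamp. Then let the button spring back up so that the carriage is locked there. Only press and push: do not grip or lift anything, and leave the things standing round the slide where they are.

Things in the scene. Friction and masses are not known exactly. Their poses are not given: they have to be found in the camera images.
- slide_base: Grey base plate of the slide, fixed to the table, 112x360 mm; origin at the centre of its underside. Its +y axis runs along the steel guide rods the way the carriage is to travel (to the robot's left: world +y within 25 degrees); +x points across, away from the robot. Dark end blocks, 104 mm wide, 20 mm thick, 46 mm tall, stand at y = -170 and +170 mm.
- carriage (a joint): Travel of the carriage along the base's +y axis, in m: 0 at the near end of its travel, 0.150 against the end stop. It starts locked somewhere between 0 and 0.06. Unlocked, it takes about 1 to 2 N to slide; it has a little friction and no spring.
- lock_button (a joint): How far the lock button is pressed straight down, in m: 0 is up (locked), 0.006 is fully down. A spring brings it up when let go. A toothed catch (6 mm pitch, 2 to 3 mm of play) locks the carriage until the button is about 3 mm down and catches again when it rises above that; about 7 N press it 1 mm, 9.5 N hold it fully down.
- button_top (a point): Centre of the top of the red lock button, a ribbed rectangular cap 44 mm wide (across) by 32 mm (along the slide), 60 mm above the table when up and 54 mm when fully down. It rides on the carriage, on a low bare metal ledge (50 mm long, top 52 mm above the table) behind the white tray block, so it moves with the carriage. No obstacle beside or behind it.
- push_face (a point): Centre of the upright rear face of the white tray block on the carriage: push here along base +y while the button is down. 100 mm wide, 52 to 76 mm above the table (a rim goes on to 81 mm), 3 mm ahead of the cap's edge, 19 mm ahead of its centre. The block is 95 mm long; four pottery pieces fixed in it reach about 90 mm above the table.
- carriage_front (a point): Middle of the front edge of the carriage's metal plate (the plate is 100x145x8 mm, underside 44 mm above the table). It meets the stop with its front end.
- stop_face (a point): The end stop: the level of the faces of two black rubber buffers, on the inside of the end block at base y = +140 mm. The carriage's front edge (carriage_front) comes to this point when fully home.
- gel_pot: Bystander, loose, to be left alone: white pot with a red lid, 48 mm across, 52 mm tall, beside the slide on its far side; origin at the centre of its underside.
- loupe: Bystander, loose, to be left alone: small black folding loupe with a grey disc on top, 34x45x12 mm, lying on the robot's side of the slide; origin at the centre of its underside.
- eraser: Bystander, loose, to be left alone: blue and white eraser, 21x45x12 mm, lying on the robot's side of the slide; origin at the centre of its underside.
- masking_tape: Bystander, loose, to be left alone: roll of cream masking tape lying flat, 104 mm across, 25 mm tall, on the right of the table, under the lamp; origin at the centre of its underside.
- solvent_bottle: Bystander, loose, to be left alone: brown bottle with a black cap, 38 mm across, 78 mm tall, on the right of the table, under the lamp; origin at the centre of its underside.
- swab_cup: Bystander, loose, to be left alone: clear cup with wooden swab sticks, 64 mm wide, 100 mm tall with the sticks, on the right of the table, under the lamp; origin at the centre of its underside.
- tweezers: Bystander, loose, to be left alone: steel tweezers, 16x127x9 mm, lying at the front right of the table; origin at the centre of its underside.

How it is judged (in metres and radians):
On the way, in this order (a step that is already met when the one before it is completed fails the run):
1. the lock button is pressed down with the fingers (at least 3.5 mm) while the carriage still stands where it was (within 15 mm) (value of joint lock_button above 0.0035 m and distance of carriage_front from where it was at the start of the episode below 0.015 m and contact force between the fingers and anything else above 0.5 N), for 0.05 s.
2. the carriage reaches the end stop (within 3 mm) with the button still held down (value of joint carriage above 0.147 m and value of joint lock_button above 0.0025 m), for 0.05 s.
At the end, for the whole second after the job is handed in: The carriage stands at rest against the end stop (within 3 mm: travel above 0.147 m) and the lock button is up again (less than 1 mm down) (value of joint carriage above 0.147 m and value of joint lock_button below 0.001 m and velocity of joint carriage between -0.005 and 0.005 m/s); the robot touches nothing.
It fails at once if the carriage is slid (faster than 20 mm/s, more than 4 mm from where it was, and short of the stop) while the lock button is not held down (less than 2.5 mm) (value of joint lock_button below 0.0025 m and distance of carriage_front from where it was at the start of the episode above 0.004 m and value of joint carriage below 0.147 m and (velocity of joint carriage above 0.02 m/s or velocity of joint carriage below -0.02 m/s)).
It fails at once if a bystander is lifted, carried or pushed more than 20 mm (distance of any of gel_pot, loupe, eraser, masking_tape, solvent_bottle, swab_cup, tweezers from where it was at the start of the episode above 0.02 m).
It also fails if it takes over 32 s, if anything falls off the work surface, if the arm or the gripper's body presses on something with over 40 N, if the wrist force passes 120 N, or if a joint passes its speed limit or range.

## Robot

A 6-joint arm with a two-finger parallel gripper is mounted at the origin on the work surface; the furniture and walls round the work are solid. World frame = base frame: x ahead of the robot, y to its left, z up, the work surface at z = 0. Lengths are in m, angles in degrees, forces in N, time in s.
With the tool pointing down it reaches from about 0.25 to 0.725 m from the base axis. Payload 9.7 kg.
Tool frame: the origin (TCP) lies midway between the tips of the shut fingers; the grasp point (between the pads) lies 19 mm behind it; z points along the fingers, y is the line along which they close (so a half turn about z gives the same grasp; the last joint's range is limited). The gripper opens to 85 mm and grips with 20 to 120 N. Pads are 22 mm wide; open, the fingers measure 114 mm over their backs; the gripper's body (76 mm by 85 mm) begins 54 mm behind the grasp point. The pads swing forward as they close: fully open they stand 13 mm farther back than shut.
Start: joints at [67.437, 4.979, 10.078, 95.1, 0, 90], TCP at [0.211, 0.508, 0.231] pointing down, gripper open.
Joint ranges: [-179.16, 179.16], [-48.56, 103.87], [-65.8, 70.77], [-126.05, 130.52], [-82.76, 87.17], [-180, 180]. Speed limits (degrees/s): [127.2, 127.2, 147.25, 180, 180, 180].

## Interface

Orientations are given as [roll, pitch, yaw] about the fixed x, y, z axes, in that order (R = Rz(yaw) Ry(pitch) Rx(roll)).
In Python, from workcell import bot gives the robot as it stands.
- The arm moves only by the shell command python3 -m crank 'ROWS' [FORCE]. ROWS is JSON, a list of rows, each an object with "gripper": the finger opening in mm, from 0 to 85.4; "travel": the shift along the tool's x, y, z in mm, a list of three; "twist": the turn, a rotation vector about the tool's x, y, z in rad, a list of three. In form: [{"gripper": gripper, "travel": [tx, ty, tz], "twist": [rx, ry, rz]}, ...]. A call has 1 to 12 rows; each row shifts and turns the commanded pose from where the row before left it, along the tool's axes as they then stand; what a row does not reach is not made up. A row lasts 1/8 s, in which the tool goes at most 62.5 mm and 10.7 degrees, less where a joint would pass 70% of its speed; a pose out of reach is approached as far as the arm can. A call is refused whole if a number of a shift passes 62.5 or a number of a turn 0.188, either way. A call with a gripper value outside its range is refused whole. The fingers move at their own pace and stop on an object; FORCE is the grip in N (left out, the last holds). Time passes only in rows, so rows that do not move let the fingers close. It gives the time, the measured TCP pose, the force, the opening and the grip force at its end, in the units of the state.
- bot.get_obs(): the state, without advancing time (a new reading comes with each control period).
- bot.camera(name): name is "side" or "top" or "wrist"; returns the picture (420x560x3 uint8, red, green, blue); there is no depth.
- bot.calibration(name): a dict with "vfov" (degrees; the focal length in pixels is half the picture's height over the tangent of half this angle, whatever the lens; pixels are square), "cx", "cy" (the principal point, pixels), "k1" (the pictures are not rectified: a ray, as slopes to the right and down, at radius r is drawn at 1 + k1 r^2 times it, then the intrinsics apply), "camera_from_world" (4x4, takes a point from world to camera coordinates). Camera axes: x right, y down, z forward; pixel columns grow to the right and rows downward; lengths in m; the calibration is good to about 2 mm. A picture is of the moment at which its call begins: read the wrist's pose just before it. calibration takes no time and is no camera call; for the wrist camera it gives the pose at the moment of the call.
- bot.job_done(): hands the job in; it is judged then, once.
The state is a dict: "time": time; "q": joint angles; "qd": joint speeds; "joint_efforts": joint torques, N m; "ee_pos": TCP position; "tcp_rot": TCP orientation; "wrist_force": force on the tool from outside, world axes, zero at the start; "torque": the same for the moment, N m; "opening": finger opening in m; "grasp_force": force on a finger pad.
Only numpy, scipy, OpenCV 4.12 (cv2) and the standard library are available. Lean on these libraries where they do the work, as an engineer would, in place of code of your own. Each camera call takes 0.05 s, during which the arm holds its last target. There are 200 camera calls.

## Working session

There is one attempt and no reset: what is moved stays moved. The work goes in short steps, Python scripts to look and compute and a shell command to move; the robot and the scene stay as the last step left them, time stands still between calls to the robot, and variables do not carry over. Pictures are saved under pics/ and viewed, at most 10 in all, crops included, and the job is handed in when it is done.

```bash
mkdir -p pics; cat > h.py <<'E'
import numpy as np, cv2
from workcell import bot
def ray(c,uv):
    f=210/np.tan(np.radians(c["vfov"])/2)
    d=np.array([(uv[0]-c["cx"])/f,(uv[1]-c["cy"])/f]);s=d.copy()
    for _ in range(30): s=d/(1+c["k1"]*(s@s))
    T=np.array(c["camera_from_world"]);R=T[:3,:3]
    return -R.T@T[:3,3], R.T@np.array([s[0],s[1],1])
def onz(c,uv,z):
    o,d=ray(c,uv); return o+d*(z-o[2])/d[2]
def snap(n,f):
    im=bot.camera(n); cv2.imwrite("pics/"+f,im[:,:,::-1]); return im
E
python3 - <<'E'
from h import *
snap("top","t0.png");snap("side","s0.png")
o=bot.get_obs();print(o["time"],o["ee_pos"],o["tcp_rot"],o["opening"])
for n in("top","side"):print(n,onz(bot.calibration(n),(280,210),0),ray(bot.calibration(n),(280,210))[0])
E
```

```text
0.1 [0.21096673 0.50771638 0.23066031] [-1.79933193e+02  2.97298528e-04  1.57436288e+02] 0.08564998462105367
top [0.56331108 0.09378567 0.        ] [ 0.04316544 -0.15394069  0.80671864]
side [ 0.48359603 -0.02918356  0.        ] [0.57478873 0.95643441 0.7646743 ]
```

View pics/t0.png

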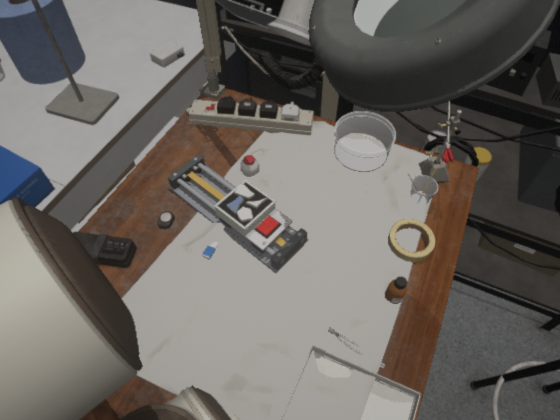

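View pics/s0.png

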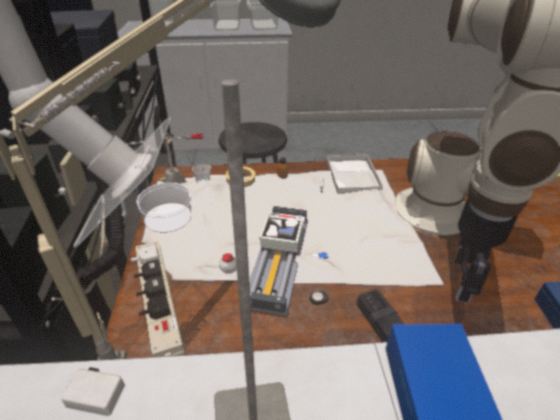

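The top view shows the slide from about (290,248), the near end, to (187,172), the stop end, with the red button at about (268,226). The pot is at (250,165). I'll enlarge this area to measure it.

```bash
python3 - <<'E'
from h import *
im=cv2.imread("pics/t0.png");c=im[145:275,155:320]
cv2.imwrite("pics/t0c.png",cv2.resize(c,None,fx=4.6,fy=4.6,interpolation=cv2.INTER_CUBIC))
b,g,r=[im[:,:,i].astype(int) for i in range(3)]
m=((r>120)&(g<70)&(b<70)).astype(np.uint8);n,l,s,ce=cv2.connectedComponentsWithStats(m)
C=bot.calibration("top")
for i in range(1,n):
  if s[i][4]>20: print(ce[i],s[i],onz(C,ce[i],.06))
E
```

```text
[447.36231884 154.44927536] [443 148  10  14  69] [ 0.85943929 -0.233907    0.06      ]
[249.76190476 158.76190476] [246 156   8   7  42] [0.63372307 0.20933382 0.06      ]
[267.22018349 225.51376147] [257 216  22  19 218] [0.47510106 0.08291106 0.06      ]
```

View pics/t0c.png

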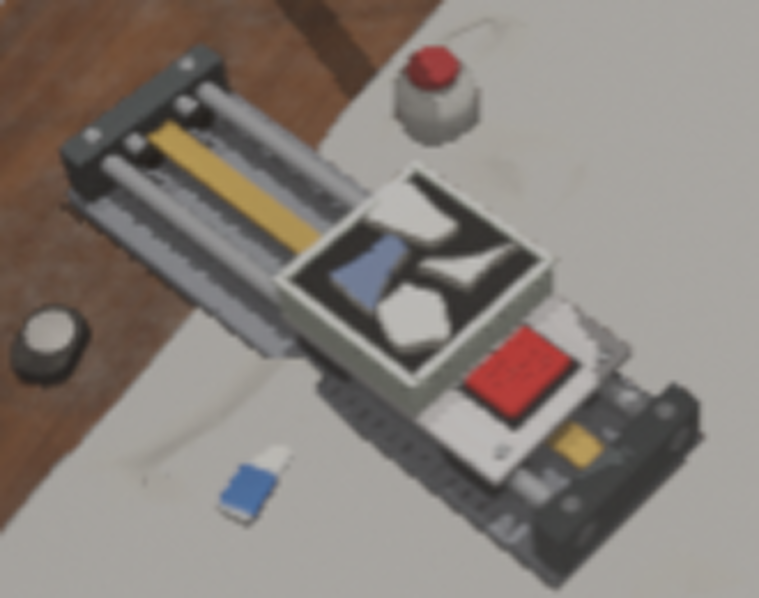

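```bash
python3 - <<'E'
from h import *
C=bot.calibration("top")
P=lambda x,y,z:onz(C,(x/4.6+155-.4,y/4.6+145-.4),z)
a=[P(187,63,.046),P(92,135,.046),P(667,410,.046),P(570,503,.046)]
A=(a[0]+a[1])/2;B=(a[2]+a[3])/2;d=A-B
print(a,A,B,np.linalg.norm(d),np.degrees(np.arctan2(-d[0],d[1])))
t=[P(*p,.081) for p in [(415,165),(552,260),(415,378),(278,280)]];print(t)
for e in (t[0]-t[1],t[3]-t[2]):print(np.linalg.norm(e),np.degrees(np.arctan2(-e[0],e[1])))
u=d/np.linalg.norm(d);b=onz(C,(267.2,225.5),.06);print("button along from center",(b-(A+B)/2)@u,"across",np.cross(u,b-(A+B)/2)[2])
print("eraser",P(252,485,.012),"loupe",P(50,335,.012))
E
```

```text
[array([0.58809761, 0.34203989, 0.046     ]), array([0.52231924, 0.36035705, 0.046     ]), array([0.49396379, 0.013415  , 0.046     ]), array([0.42855161, 0.03367419, 0.046     ])] [0.55520843 0.35119847 0.046     ] [0.4612577  0.02354459 0.046     ] 0.3408574511752114 -15.999593898225028
[array([0.55234967, 0.17791512, 0.081     ]), array([0.52788742, 0.09005053, 0.081     ]), array([0.43993368, 0.11785444, 0.081     ]), array([0.46150921, 0.20374718, 0.081     ])]
0.09120630014406274 -15.557654926576756
0.08856109164663371 -14.100478847167414
button along from center -0.10948880479932603 across 0.0030584536742723316
eraser [0.38905234 0.1862906  0.012     ] loupe [0.42088513 0.32676525 0.012     ]
```

```bash
python3 -m crank '[{"gripper":0,"travel":[0,0,0],"twist":[0,0,-0.1145]},{"gripper":0,"travel":[-37,-33.6,0],"twist":[0,0,0]},{"gripper":0,"travel":[-37,-33.6,0],"twist":[0,0,0]},{"gripper":0,"travel":[-37,-33.6,0],"twist":[0,0,0]},{"gripper":0,"travel":[-37,-33.6,0],"twist":[0,0,0]},{"gripper":0,"travel":[-37,-33.6,0],"twist":[0,0,0]},{"gripper":0,"travel":[-37,-33.6,0],"twist":[0,0,0]},{"gripper":0,"travel":[-37,-33.6,0],"twist":[0,0,0]},{"gripper":0,"travel":[-37,-33.6,0],"twist":[0,0,0]},{"gripper":0,"travel":[-37,-33.6,0],"twist":[0,0,0]},{"gripper":0,"travel":[-37,-33.6,0],"twist":[0,0,0]},{"gripper":0,"travel":[0,0,20],"twist":[0,0,0]}]' 60
python3 - <<'E'
from h import *
snap("wrist","w1.png");c=bot.calibration("wrist");o=bot.get_obs();print(o["time"],o["ee_pos"],o["tcp_rot"],o["wrist_force"],o["opening"])
im=cv2.imread("pics/w1.png");b,g,r=[im[:,:,i].astype(int) for i in range(3)]
m=((r>110)&(g<70)&(b<70)).astype(np.uint8);n,l,s,ce=cv2.connectedComponentsWithStats(m)
for i in range(1,n):
  if s[i][4]>100: print(ce[i],s[i],onz(c,ce[i],.06), [onz(c,p,.06)[:2].round(4) for p in cv2.boxPoints(cv2.minAreaRect(np.argwhere(l==i)[:,::-1].astype(np.float32)))])
E
```

```text
time: 1.6
ee_pos: [0.4757, 0.0804, 0.2115]
tcp_rot: [180.0, 0.1, 163.8]
wrist_force: [-0.4, 0.0, -0.8]
opening: 0.0003
grasp_force: 0.0
1.65 [0.47414844 0.08127975 0.20817521] [-1.79918237e+02 -1.60650332e-01  1.63819143e+02] [ 0.58945759 -0.13552122 -2.51790171] -0.00018421017250553747
[278.26361279 193.13050994] [ 264  172   30   42 1157] [0.47339752 0.08592549 0.06      ] [array([0.449 , 0.0783]), array([0.457 , 0.1057]), array([0.4976, 0.0947]), array([0.4893, 0.0662])]
[424.10469314 292.20216606] [414 285  23  16 277] [0.62782806 0.2115944  0.06      ] [array([0.6302, 0.1974]), array([0.6136, 0.2038]), array([0.6272, 0.226 ]), array([0.6442, 0.2198])]
```

View pics/w1.png

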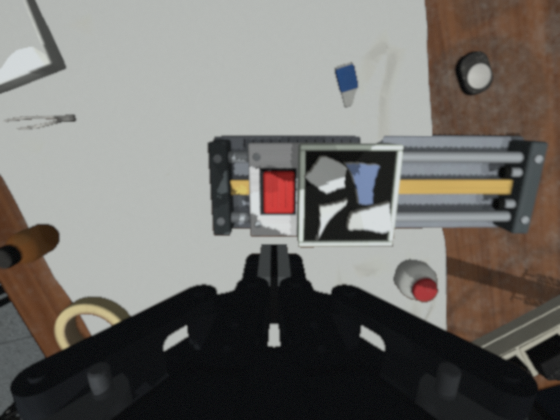

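The wrist view shows the slide lying level, with the button at (278,193) just behind the tray and about 5 mm ahead of the TCP. Nothing is in the way, so I'll go down to just above the button.

```bash
python3 -m crank '[{"gripper":0,"travel":[1,6.5,30],"twist":[0,0,-0.003]},{"gripper":0,"travel":[0,0,40],"twist":[0,0,0]},{"gripper":0,"travel":[0,0,40],"twist":[0,0,0]},{"gripper":0,"travel":[0,0,18],"twist":[0,0,0]},{"gripper":0,"travel":[0,0,0],"twist":[0,0,0]},{"gripper":0,"travel":[0,0,0],"twist":[0,0,0]}]' 
python3 - <<'E'
from h import *
snap("wrist","w2.png");o=bot.get_obs();print(o["time"],o["ee_pos"],o["tcp_rot"],o["wrist_force"])
E
```

```text
time: 2.4
ee_pos: [0.4757, 0.0897, 0.0849]
tcp_rot: [179.9, 0.1, 164.2]
wrist_force: [-0.5, 0.5, 0.5]
opening: -0.0001
grasp_force: 0.0
2.45 [0.47578609 0.08965298 0.08501045] [1.79939469e+02 1.21323379e-01 1.64171753e+02] [-0.87597675 -0.37155889  0.41456381]
```

View pics/w2.png

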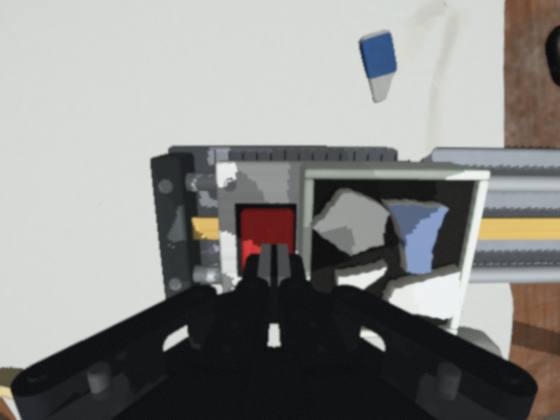

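The tips (column 273) stand over the cap (columns 240–296). I'll press in small steps.

```bash
python3 -m crank '[{"gripper":0,"travel":[0,0,20],"twist":[0,0,0]},{"gripper":0,"travel":[0,0,3],"twist":[0,0,0]},{"gripper":0,"travel":[0,0,2],"twist":[0,0,0]},{"gripper":0,"travel":[0,0,2],"twist":[0,0,0]},{"gripper":0,"travel":[0,0,2],"twist":[0,0,0]},{"gripper":0,"travel":[0,0,0],"twist":[0,0,0]},{"gripper":0,"travel":[0,0,0],"twist":[0,0,0]}]'
```

```text
time: 3.32
ee_pos: [0.4752, 0.0897, 0.0559]
tcp_rot: [179.9, 0.1, 164.2]
wrist_force: [-3.6, 0.7, 8.0]
opening: -0.0002
grasp_force: 3.9
```

```bash
python3 -m crank '[{"gripper":0,"travel":[0,0,1.5],"twist":[0,0,0]},{"gripper":0,"travel":[0,0,1],"twist":[0,0,0]},{"gripper":0,"travel":[0,0,0.5],"twist":[0,0,0]},{"gripper":0,"travel":[0,0,0],"twist":[0,0,0]},{"gripper":0,"travel":[0,0,0],"twist":[0,0,0]}]'
```

```text
time: 3.95
ee_pos: [0.4754, 0.09, 0.0539]
tcp_rot: [179.9, 0.1, 164.2]
wrist_force: [-7.5, 2.0, 15.7]
opening: 0.0002
grasp_force: 7.9
```

The button is fully down at about 16 N, so I'll push along tool +y.

```bash
python3 -m crank '[{"gripper":0,"travel":[0,0,0.7],"twist":[0,0,0]},{"gripper":0,"travel":[0,2,0],"twist":[0,0,0]},{"gripper":0,"travel":[0,4,0],"twist":[0,0,0]},{"gripper":0,"travel":[0,4,0],"twist":[0,0,0]},{"gripper":0,"travel":[0,5,0],"twist":[0,0,0]},{"gripper":0,"travel":[0,5,0],"twist":[0,0,0]},{"gripper":0,"travel":[0,5,0],"twist":[0,0,0]},{"gripper":0,"travel":[0,5,0],"twist":[0,0,0]},{"gripper":0,"travel":[0,5,0],"twist":[0,0,0]},{"gripper":0,"travel":[0,5,0],"twist":[0,0,0]}]'
python3 - <<'E'
from h import *
snap("wrist","w3.png");o=bot.get_obs();print(o["time"],o["ee_pos"],o["tcp_rot"],o["wrist_force"])
E
```

```text
time: 5.2
ee_pos: [0.4865, 0.1289, 0.0538]
tcp_rot: [179.8, 0.1, 164.2]
wrist_force: [-7.6, 2.1, 20.0]
opening: -0.0002
grasp_force: 9.8
5.25 [0.48665789 0.12940241 0.05382478] [1.79812929e+02 1.19964212e-01 1.64209563e+02] [-7.84680072  2.50198529 18.84282956]
```

View pics/w3.png

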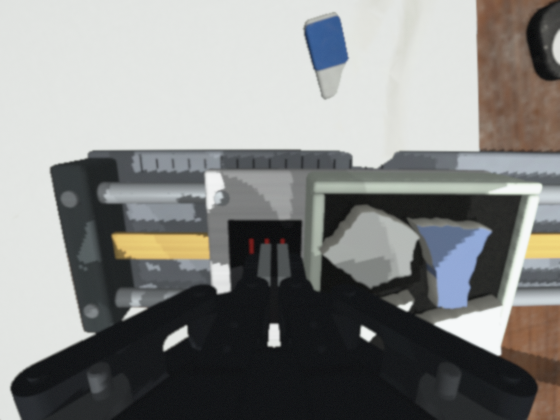

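The carriage is travelling with the fingers: the gap to the near block at columns 60–115 has grown. The button is down with the tips on it, so I'll carry on.

```bash
python3 -m crank '[{"gripper":0,"travel":[0,5,0],"twist":[0,0,0]},{"gripper":0,"travel":[0,5,0],"twist":[0,0,0]},{"gripper":0,"travel":[0,5,0],"twist":[0,0,0]},{"gripper":0,"travel":[0,5,0],"twist":[0,0,0]},{"gripper":0,"travel":[0,5,0],"twist":[0,0,0]},{"gripper":0,"travel":[0,5,0],"twist":[0,0,0]},{"gripper":0,"travel":[0,5,0],"twist":[0,0,0]},{"gripper":0,"travel":[0,5,0],"twist":[0,0,0]},{"gripper":0,"travel":[0,5,0],"twist":[0,0,0]},{"gripper":0,"travel":[0,5,0],"twist":[0,0,0]},{"gripper":0,"travel":[0,5,0],"twist":[0,0,0]},{"gripper":0,"travel":[0,5,0],"twist":[0,0,0]}]'
python3 -m crank '[{"gripper":0,"travel":[0,4,0],"twist":[0,0,0]},{"gripper":0,"travel":[0,4,0],"twist":[0,0,0]},{"gripper":0,"travel":[0,4,0],"twist":[0,0,0]},{"gripper":0,"travel":[0,4,0],"twist":[0,0,0]},{"gripper":0,"travel":[0,4,0],"twist":[0,0,0]}]'
```

```text
time: 6.75
ee_pos: [0.5031, 0.1867, 0.0539]
tcp_rot: [179.8, 0.1, 164.2]
wrist_force: [-7.1, 0.9, 17.5]
opening: 0.0001
grasp_force: 8.8
time: 7.38
ee_pos: [0.5086, 0.2059, 0.0539]
tcp_rot: [179.8, 0.1, 164.2]
wrist_force: [-6.0, 1.0, 16.1]
opening: 0.0001
grasp_force: 8.5
```

```bash
python3 -m crank '[{"gripper":0,"travel":[0,3,0.3],"twist":[0,0,0]},{"gripper":0,"travel":[0,3,0],"twist":[0,0,0]},{"gripper":0,"travel":[0,3,0],"twist":[0,0,0]},{"gripper":0,"travel":[0,3,0],"twist":[0,0,0]}]'
python3 -m crank '[{"gripper":0,"travel":[0,2,0],"twist":[0,0,0]},{"gripper":0,"travel":[0,2,0],"twist":[0,0,0]},{"gripper":0,"travel":[0,2,0],"twist":[0,0,0]}]'
python3 - <<'E'
from h import *
snap("wrist","w4.png");o=bot.get_obs();print(o["time"],o["ee_pos"],o["wrist_force"])
E
```

```text
time: 7.88
ee_pos: [0.5118, 0.2173, 0.0538]
tcp_rot: [179.8, 0.2, 164.2]
wrist_force: [-8.7, -10.9, 21.4]
opening: 0.0001
grasp_force: 10.5
time: 8.25
ee_pos: [0.5124, 0.2186, 0.0538]
tcp_rot: [-179.6, 0.2, 164.0]
wrist_force: [-15.0, -31.0, 31.2]
opening: 0.0005
grasp_force: 21.8
8.3 [0.51243167 0.21849596 0.05374298] [-12.71430951 -26.07321655  28.74323786]
```

View pics/w4.png

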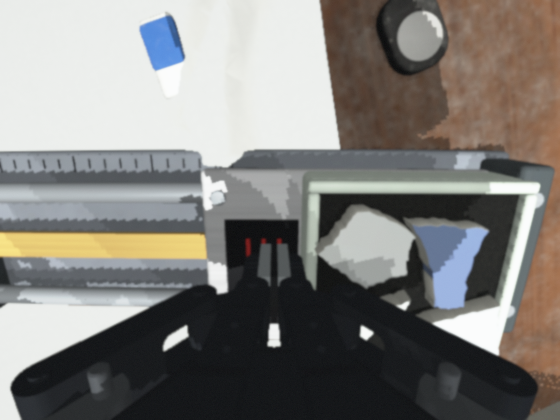

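The carriage is against the stop: the tray's front edge is at the end block (column about 520), and the push force has risen to 31 N over about 134 mm of travel. I'll ease the preload a little and lift while still pressing forward lightly.

```bash
python3 -m crank '[{"gripper":0,"travel":[0,-2.5,0],"twist":[0,0,0]},{"gripper":0,"travel":[0,0,-2],"twist":[0,0,0]},{"gripper":0,"travel":[0,0,-2],"twist":[0,0,0]},{"gripper":0,"travel":[0,0,-2],"twist":[0,0,0]},{"gripper":0,"travel":[0,0,-2],"twist":[0,0,0]},{"gripper":0,"travel":[0,0,-2],"twist":[0,0,0]},{"gripper":0,"travel":[0,0,-3],"twist":[0,0,0]},{"gripper":0,"travel":[0,0,-3],"twist":[0,0,0]},{"gripper":0,"travel":[0,0,-10],"twist":[0,0,0]},{"gripper":0,"travel":[0,0,-40],"twist":[0,0,0]},{"gripper":0,"travel":[0,0,-40],"twist":[0,0,0]},{"gripper":0,"travel":[0,0,0],"twist":[0,0,0]}]'
python3 -m crank '[{"gripper":0,"travel":[0,-30,0],"twist":[0,0,0]},{"gripper":0,"travel":[0,-30,0],"twist":[0,0,0]},{"gripper":0,"travel":[0,0,0],"twist":[0,0,0]},{"gripper":0,"travel":[0,0,0],"twist":[0,0,0]}]'
python3 - <<'E'
from h import *
snap("wrist","w5.png");o=bot.get_obs();print(o["time"],o["ee_pos"],o["wrist_force"],max(abs(np.array(o["qd"]))))
E
```

```text
time: 9.8
ee_pos: [0.5137, 0.2209, 0.1612]
tcp_rot: [179.7, 0.3, 164.2]
wrist_force: [0.0, -0.6, -1.2]
opening: 0.0003
grasp_force: 0.0
time: 10.3
ee_pos: [0.4958, 0.1625, 0.1564]
tcp_rot: [180.0, 0.0, 164.2]
wrist_force: [-1.1, -0.4, 0.2]
opening: -0.0001
grasp_force: 0.0
10.35 [0.49573483 0.16272305 0.15627011] [ 4.04806078e-02 -7.17114889e-04  8.45831462e-01] 0.3535130815965532
```

View pics/w5.png

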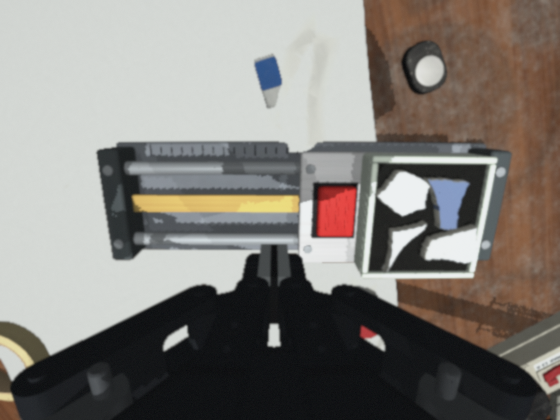

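The view shows the button up and bright at (335,211), the carriage home against the stop block at about column 490, and the bystanders where they were. I'm handing it in.

```bash
python3 -c "
from workcell import bot
print(bot.job_done())"
```

```text
the job is handed in; nothing more can be done
None
```

The button was pressed fully down and held there while the carriage was pushed about 134 mm onto the end stop, then let spring back up; the job is handed in after about 10 s, with the last picture showing the carriage home and the bystanders in view undisturbed, but the hand-in returned no verdict.

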